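# Clamp the seat nest in the vice to the set force

### The arm

A 6-joint arm with a two-finger parallel gripper is mounted at the origin on a cart in front of the work surface, level with it; the furniture and walls round the work are solid. World frame = base frame: x ahead of the robot, y to its left, z up, the work surface at z = 0. Lengths are in mm, angles in rad, forces in N, time in s.
With the tool pointing down it reaches from about 350 to 775 mm from the base axis. Payload 7.3 kg.
Tool frame: the origin (TCP) lies between the finger pads, 19 mm behind the fingertips; this is the grasp point; z points along the fingers, y is the line along which they close (so a half turn about z gives the same grasp; the last joint's range is limited). The gripper opens to 92 mm and grips with 3 to 60 N. Pads are 19 mm wide; open, the fingers measure 130 mm over their backs; the gripper's body (75 mm by 190 mm) begins 47 mm behind the grasp point.
Start: joints at [1.149, 0.342, 1.524, -0, 1.275, -0.146], TCP at [142.95, 505.181, 245.541] pointing down, gripper open.
Joint ranges: [-2.53, 2.53], [-0.77, 2.02], [0.04, 2.7], [-1, 4.14], [0.28, 2.66], [-3.11, 3.11]. Speed limits (rad/s): [2.57, 2.57, 3.14, 3.14, 3.14, 3.14].

### API

Orientations are given as [roll, pitch, yaw] about the fixed x, y, z axes, in that order (R = Rz(yaw) Ry(pitch) Rx(roll)).
In Python, from plant import bot gives the robot as it stands. The module is installed in compiled form; this text tells all that it offers.
- The arm moves only by the shell command python3 -m crank 'ROWS' [OPENING]. ROWS is JSON, a list of rows, each a list of 6 numbers: the shift along the tool's x, y, z in m, then the turn, a rotation vector about the tool's x, y, z in rad. In form: [[dx, dy, dz, wx, wy, wz], ...]. A call has 1 to 5 rows; each row shifts and turns the commanded pose from where the row before left it, along the tool's axes as they then stand; what a row does not reach is not made up. A row lasts 1/8 s, in which the tool goes at most 62.5 mm and 10.7 degrees, less where a joint would pass 70% of its speed; a pose out of reach is approached as far as the arm can. A call is refused whole if a number of a shift passes 0.0625 or a number of a turn 0.188, either way. A call with a gripper value outside its range is refused whole. OPENING is the opening in per cent of the stroke, from 0 (shut) to 100 (fully open), set as the call begins (- or left out, the last holds). The fingers move at their own pace and stop on an object; the grip force is fixed at half the most. Time passes only in rows, so rows that do not move let the fingers close. It gives the time, the measured TCP pose, the force, the opening and the grip force at its end, in the units of the state.
- bot.get_obs(): the state, without advancing time (a new reading comes with each control period).
- bot.capture(name): name is "scene" or "top" or "wrist"; returns a dict with "color" (384x512x3 uint8, blue, green, red), "fov_y" (degrees; the focal length in pixels is half the picture's height over the tangent of half this angle, whatever the lens; pixels are square), "cx", "cy" (the principal point, pixels), "extrinsics" (4x4, takes a point from world to camera coordinates); the wrist camera has in their place "tool_from_camera" (4x4, takes a point from camera to tool coordinates, whose origin is the TCP and whose axes are the flange's). Camera axes: x right, y up, looking along -z (the intrinsics and any distortion apply to the point x, -y, -z); pixel columns grow to the right and rows downward; lengths in mm; the calibration is good to about 2 mm. A picture is of the moment at which its call begins: read the wrist's pose just before it. There is no depth.
- bot.close_job(): hands the job in; it is judged then, once.
The state is a dict: "time": time; "joint_positions": joint angles; "dq": joint speeds; "tau": joint torques, N m; "tool_pos": TCP position; "tcp_rot": TCP orientation; "contact_force": force on the tool from outside, world axes, zero at the start; "moment": the same for the moment, N m; "grip_width": finger opening in mm; "finger_force": force on a finger pad.
Only numpy, scipy, OpenCV 4.12 (cv2) and the standard library are available. Lean on these libraries where they do the work, as an engineer would, in place of code of your own. Each camera call takes 0.05 s, during which the arm holds its last target. There are 200 camera calls.

### The job

Clamp the blue seat nest in the small green bench vice, ready for seating seals: lay it flat on the vice's steel bed between the two low jaws, long sides along the jaws, and slide it gently along the bed until its end rests against the brass button of the end stop. Then turn the vice's crank clockwise (as seen from the crank's end) until the orange force tab pops up out of the near jaw, stop there so the nest is not crushed by over-tightening, and let go of everything. Leave the seal cup, the standing cannula and the caliper where they are.

Things in the scene. Friction and masses are not known exactly. Their poses are not given: they have to be found in the camera images.
- seat_nest: loose blue machined block with four round seats in its top, 52 (its x) x 106 (its y) x 24 mm high, seat rims to 29 mm; 0.15 to 0.27 kg; origin at the centre of its underside, z up. Grip it across the 52 mm, high on its sides, so that the fingertips stay above the jaws (11 mm high). Either end may face the stop.
- vice: small green vice bolted to the table; origin at the table under its middle; x runs along the spindle from the crank over the near jaw to the far jaw, y to the left along the jaws, z up. Flat steel bed 84 mm wide, top at z = 50 mm, open at both ends of the jaws. Jaws 90 mm wide in y, only 11 mm above the bed: the nest stands 13 mm proud of them.
- bed_centre (a point): point on the bed's top surface, at x = +30 mm, y = 0 in the vice's frame, axes as the vice's: where the middle of the nest's underside goes between the open jaws. The far jaw's face is at x = +60 mm, but may be bolted up to 2 mm either way; the near pad's at about x = -3 mm (up to 3 mm either way at the start), so the opening is 58 to 68 mm.
- end_stop: rigid dark bracket on the -y side of the vice with a brass button, 14 mm across, 11 mm above the bed, at x = +32 mm in the vice's frame; its face looks to +y at y = -53 mm, so the nest's origin is at y = 0 in the vice's frame when its end touches. Origin at the table, at x = +32 mm, y = 0 in the vice's frame. Do not ram the nest into it.
- jaw_pad: steel pad 90 x 8 x 11 mm on the front of the near jaw, that presses the nest; origin mid-width at the foot of its clamping face, axes as the vice's. A preloaded spring holds it forward until the clamping force is about 50 N; then it gives way, 2 mm at most (62 N), and drives the tab up. After that it is solid, the force climbs steeply, and 90 N spoils the nest.
- spindle (a point): point on the crank's axis (parallel to the vice's x), at x = -164 mm, y = 0, z = 72 mm in the vice's frame, at mid-length of the grip. Clockwise seen from the crank end (the top goes to the right, -y) closes the jaw by 10 mm a turn. The crank is stiff: about 5 N at the grip when free, 7 N when the tab is out; it stays where it is left. From start to tab 0.7 to 1.8 turns.
- grip_mid (a point): middle of the crank's grip, a black sleeve 19 mm in diameter, 46 mm long, lying along the vice's x, that spins freely on its pin (ignore its axes). It circles the spindle at 42 mm radius (z 30 to 114 mm), starting up to 105 degrees either side of the top. It can be pinched from above across its diameter and led round with the tool pointing down all the time.
- force_tab (a joint): orange indicator tab, 26 mm wide with a black top edge, in a slot on the block of the near jaw (100 mm high over the table, 45 mm behind the pad): its height above the slot in metres. 0 = flush, hidden, set force not reached; it pops up quickly when the set force is reached: over 6 mm = out, 14 mm at most.
- crate_main: fixed grey basin full of black rods, an obstacle: about 500 mm (away from the robot) x 350 mm, up to 0.2 m high, between the nest's place and the vice; origin at the centre of its underside. Carry the nest past its front or well above it, and keep the gripper's body clear of its right-hand side.
- plug_cup: bystander: small clear cup of seals, 61 mm in diameter, 48 mm high, loose; origin at the centre of its underside
- cannula_1: bystander: clear violet cannula standing on its head, 124 mm high, loose, easily tipped; origin at the centre of its underside
- caliper: bystander: digital caliper lying flat, 232 mm long (its y), loose; origin at the centre of its underside

How it is judged:
By the outcome, as a careful person would: the job done as asked, in the order asked, and still so for the second after the job is handed in, with the robot touching nothing.
It also fails if it takes over 72 s, if anything falls off the work surface, if the arm or the gripper's body presses on something with over 40 N, if the wrist force passes 120 N, or if a joint passes its speed limit or range.

## Working session

There is one attempt and no reset: what is moved stays moved. The work goes in short steps, Python scripts to look and compute and a shell command to move; the robot and the scene stay as the last step left them, time stands still between calls to the robot, and variables do not carry over. Pictures are saved under pics/ and viewed, at most 10 in all, crops included, and the job is handed in when it is done.

```bash
mkdir -p pics; cat > h.py <<'E'
import numpy as np, cv2
from plant import bot
def cap(name,fn=None):
    o=bot.get_obs(); c=bot.capture(name)
    if fn: cv2.imwrite('pics/'+fn,c['color'])
    return o,c
E
python3 - <<'E'
from h import *
for n in ('scene','top'):
    o,c=cap(n,n+'.png'); print(n,{k:(np.round(v,3).tolist() if k!='color' else v.shape) for k,v in c.items()})
print({k:np.round(v,3).tolist() for k,v in o.items()})
a=cv2.imread('pics/scene.png');
E
```

```text
scene {'color': (384, 512, 3), 'fov_y': 44.069, 'cx': 257.554, 'cy': 191.112, 'extrinsics': [[-0.89, -0.456, -0.012, 471.318], [0.306, -0.617, 0.725, -248.819], [-0.338, 0.642, 0.689, -1630.513], [0.0, 0.0, 0.0, 1.0]]}
top {'color': (384, 512, 3), 'fov_y': 44.688, 'cx': 255.213, 'cy': 196.824, 'extrinsics': [[0.015, -1.0, 0.001, -15.966], [0.983, 0.015, 0.182, -578.194], [-0.182, -0.001, 0.983, -1534.862], [0.0, 0.0, 0.0, 1.0]]}
{'time': 0.05, 'joint_positions': [1.149, 0.343, 1.525, -0.0, 1.275, -0.146], 'dq': [0.0, -0.002, 0.0, -0.001, 0.002, -0.001], 'tau': [0.002, -43.242, -24.5, 0.072, 0.052, -0.0], 'tool_pos': [142.804, 504.843, 244.862], 'tcp_rot': [-3.14, -0.0, 2.866], 'contact_force': [0.764, -0.2, -0.199], 'moment': [-0.039, 0.01, 0.013], 'finger_force': 0.0, 'grip_width': 92.071}
```

View pics/scene.png

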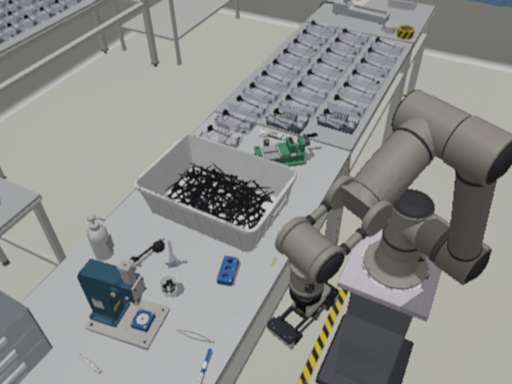

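View pics/top.png

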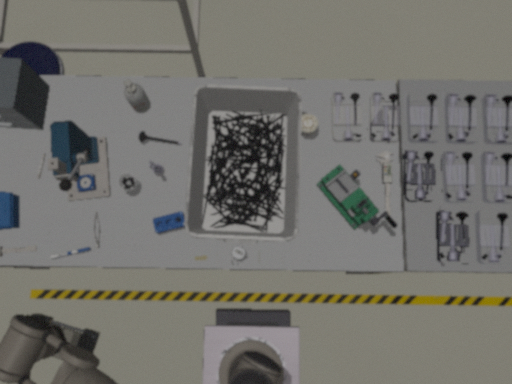

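The top view shows the nest at about (169,222), the crate in the middle, and the vice at about (350,195) with its crank at lower right (388,220). The caliper is beside the vice, near (388,165). Next I'll zoom in and measure.

```bash
cat >> h.py <<'E'
def K(c):
    f=192/np.tan(np.radians(c['fov_y']/2)); return f
def ray(c,u,v,T=None):
    f=K(c); d=np.array([(u-c['cx'])/f,-(v-c['cy'])/f,-1.])
    E=c['extrinsics'] if T is None else np.linalg.inv(T)
    E=np.asarray(E); R=E[:3,:3]; return -R.T@E[:3,3], R.T@d
def atz(c,u,v,z,T=None):
    p,d=ray(c,u,v,T); return p+d*(z-p[2])/d[2]
def proj(c,P,T=None):
    E=np.asarray(c['extrinsics']) if T is None else np.linalg.inv(T)
    q=E[:3,:3]@np.asarray(P,float)+E[:3,3]; f=K(c); return c['cx']+f*q[0]/-q[2], c['cy']-f*q[1]/-q[2]
def wT(o,c):
    from scipy.spatial.transform import Rotation as R
    T=np.eye(4); T[:3,:3]=R.from_euler('xyz',o['tcp_rot']).as_matrix(); T[:3,3]=o['tool_pos']
    return T@np.asarray(c['tool_from_camera'])
E
python3 - <<'E'
from h import *
o,c=cap('top'); im=c['color']
hsv=cv2.cvtColor(im,cv2.COLOR_BGR2HSV)
m=cv2.inRange(hsv,(100,120,60),(125,255,255)); m[:, :145]=0; m[:,195:]=0; m[:205]=0; m[240:]=0
cn=max(cv2.findContours(m,0,2)[0],key=cv2.contourArea); r=cv2.minAreaRect(cn); print('nest',r)
b=cv2.boxPoints(r); print(np.round([atz(c,*p,24) for p in b],0).tolist(), atz(c,*r[0],22))
for p in [(350,195),(388,220),(318,183),(341,167)]: print(p,np.round(atz(c,*p,60)))
g=im[155:240,310:405]; a=cv2.resize(g,(0,0),fx=6,fy=6,interpolation=cv2.INTER_CUBIC)
n=cv2.resize(im[200:245,140:200],(0,0),fx=3.6,fy=3.6)
out=np.zeros((510,790,3),np.uint8); out[:510,:570]=a; out[:n.shape[0],572:572+n.shape[1]]=n
so,sc=cap('scene'); s=sc['color'][130:172,245:320]; s=cv2.resize(s,(0,0),fx=2.9,fy=2.9); out[200:200+s.shape[0],572:572+s.shape[1]]=s
cv2.imwrite('pics/crop.png',out)
E
```

```text
nest ((168.93394470214844, 222.1490020751953), (13.589941024780273, 28.910436630249023), 75.25643920898438)
[[500.0, 341.0, 24.0], [527.0, 247.0, 24.0], [482.0, 233.0, 24.0], [455.0, 327.0, 24.0]] [491.32189002 287.35673482  22.        ]
(350, 195) [ 588. -328.   60.]
(388, 220) [ 505. -454.   60.]
(318, 183) [ 628. -220.   60.]
(341, 167) [ 685. -300.   60.]
```

View pics/crop.png

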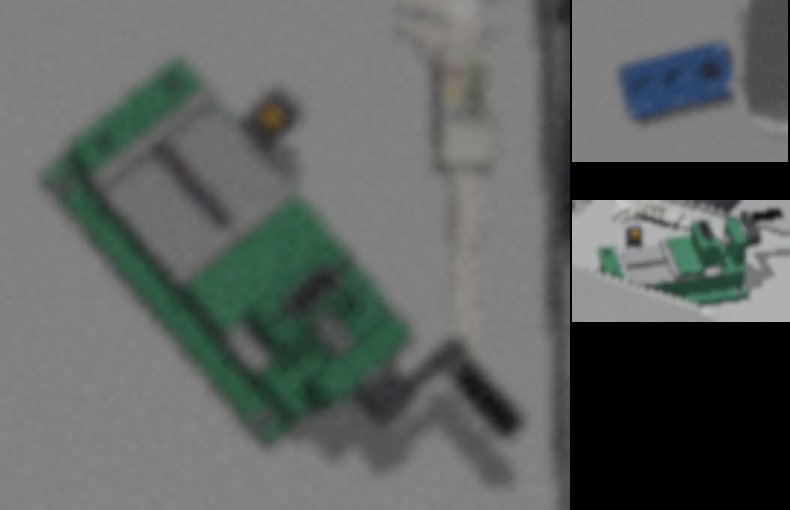

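The nest is centred near (491,287) with its long side at a yaw of about 106°, and 98x47 mm is consistent with its size. The vice's x axis has a yaw of about 41°, with the stop at upper right and the grip low and to the right. I'll compute the crate rims and the rows to get above the nest.

```bash
cat >> h.py <<'E'
from scipy.spatial.transform import Rotation as R
def plan(p,yaw,n,start=None):
    """rows (tool axes) from present (or given pos,yaw) pose to tool-down pose p,yaw(deg)"""
    o=bot.get_obs(); p0,r0=(o['tool_pos'],R.from_euler('xyz',o['tcp_rot'])) if start is None else (np.array(start[0],float),R.from_euler('xyz',[180,0,start[1]],degrees=True))
    r1=R.from_euler('xyz',[180,0,yaw],degrees=True)
    w=(r0.inv()*r1).as_rotvec()/n; d=(np.array(p,float)-p0)/n/1000; r=r0; rows=[]
    for i in range(n):
        rows.append([*np.round(r.inv().apply(d),4).tolist(),*np.round(w,3).tolist()]); r=r*R.from_rotvec(w)
    for i in range(0,n,5): print(str(rows[i:i+5]).replace(' ',''))
E
python3 - <<'E'
from h import *
o,c=cap('top')
for p in [(190,90),(190,238),(298,90),(296,238)]: print(p,np.round(atz(c,*p,200)))
for p in [(310+45/6,155+180/6),(310+270/6,155+440/6),(310+180/6,155+55/6)]: print(np.round(atz(c,*p,30)))
plan([491,287,180],106,10)
E
```

```text
(190, 90) [897. 207. 200.]
(190, 238) [421. 188. 200.]
(298, 90) [ 902. -140.  200.]
(296, 238) [ 426. -133.  200.]
[ 627. -223.   30.]
[ 478. -349.   30.]
[ 703. -302.   30.]
[[-0.0394,-0.0115,0.0065,-0.0,0.0,0.102],[-0.0404,-0.0074,0.0065,-0.0,0.0,0.102],[-0.0409,-0.0033,0.0065,-0.0,0.0,0.102],[-0.0411,0.0009,0.0065,-0.0,0.0,0.102],[-0.0408,0.005,0.0065,-0.0,0.0,0.102]]
[[-0.04,0.0091,0.0065,-0.0,0.0,0.102],[-0.0389,0.0131,0.0065,-0.0,0.0,0.102],[-0.0374,0.017,0.0065,-0.0,0.0,0.102],[-0.0355,0.0207,0.0065,-0.0,0.0,0.102],[-0.0332,0.0242,0.0065,-0.0,0.0,0.102]]
```

```bash
python3 -m crank '[[-0.0394,-0.0115,0.0065,0,0,0.102],[-0.0404,-0.0074,0.0065,0,0,0.102],[-0.0409,-0.0033,0.0065,0,0,0.102],[-0.0411,0.0009,0.0065,0,0,0.102],[-0.0408,0.005,0.0065,0,0,0.102]]'
python3 -m crank '[[-0.04,0.0091,0.0065,0,0,0.102],[-0.0389,0.0131,0.0065,0,0,0.102],[-0.0374,0.017,0.0065,0,0,0.102],[-0.0355,0.0207,0.0065,0,0,0.102],[-0.0332,0.0242,0.0065,0,0,0.102]]'
python3 -m crank '[[0,0,0,0,0,0]]'
python3 - <<'E'
from h import *
o,c=cap('wrist','w1.png'); im=c['color']; T=wT(o,c)
print(np.round(o['tool_pos'],1),np.degrees(o['tcp_rot']),np.round(c['tool_from_camera'],3).tolist(),c['fov_y'])
hsv=cv2.cvtColor(im,cv2.COLOR_BGR2HSV)
m=cv2.inRange(hsv,(100,120,50),(125,255,255))
cn=max(cv2.findContours(m,0,2)[0],key=cv2.contourArea); r=cv2.minAreaRect(cn); print('nest',r)
b=cv2.boxPoints(r); print(np.round([atz(c,*p,24,T)[:2] for p in b],1).tolist(), atz(c,*r[0],24,T))
E
```

```text
time: 0.88
tool_pos: [317.9, 395.3, 212.8]
tcp_rot: [3.141, -0.0, 2.352]
contact_force: [-0.2, 0.6, -0.2]
grip_width: 91.8
finger_force: 0.0
time: 1.5
tool_pos: [491.6, 285.6, 180.2]
tcp_rot: [-3.141, -0.0, 1.842]
contact_force: [0.4, 0.7, -0.3]
grip_width: 91.4
finger_force: 0.0
time: 1.62
tool_pos: [492.3, 284.6, 179.6]
tcp_rot: [-3.141, 0.0, 1.842]
contact_force: [-0.7, 0.8, 0.1]
grip_width: 92.2
finger_force: 0.0
[492.3 284.6 179.6] [-1.79955252e+02  2.68005988e-02  1.05530387e+02] [[0.0, 0.961, 0.276, 74.653], [1.0, -0.0, -0.0, 0.095], [-0.0, 0.276, -0.961, -138.872], [0.0, 0.0, 0.0, 1.0]] 67.37404552225526
nest ((259.5, 172.0), (96.0, 49.0), 90.0)
[[456.4, 334.9], [503.5, 348.0], [533.7, 249.6], [481.9, 235.2]] [493.23420294 294.23431082  24.        ]
```

View pics/w1.png

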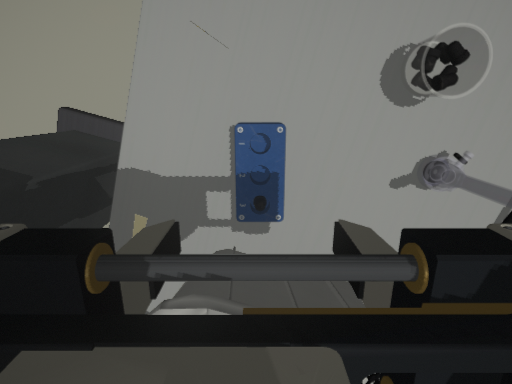

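The wrist view shows the nest upright and aligned with the tool, at columns 235-285 and rows 123-221. Its centre is about (494,292), so I'm descending and gripping high.

```bash
python3 -m crank '[[0.0035,0.0015,0.04,0,0,0],[0.0035,0.0015,0.04,0,0,0],[0,0,0.04,0,0,0],[0,0,0.02,0,0,0],[0,0,0.008,0,0,0]]' 95
python3 -m crank '[[0,0,0,0,0,0],[0,0,0,0,0,0]]'

```

```text
time: 2.3
tool_pos: [490.1, 294.6, 31.6]
tcp_rot: [-3.139, 0.0, 1.848]
contact_force: [0.3, -0.0, 0.1]
grip_width: 87.1
finger_force: 0.0
time: 2.55
tool_pos: [492.0, 294.5, 33.7]
tcp_rot: [3.139, -0.0, 1.846]
contact_force: [-0.1, 0.3, -0.8]
grip_width: 87.1
finger_force: 0.0
```

```bash
python3 -m crank '[[0,0.001,0.001,0,0,0],[0,0,0,0,0,0],[0,0,0,0,0,0],[0,0,0,0,0,0],[0,0,0,0,0,0]]' 0
python3 -m crank '[[0,0,0,0,0,0],[0,0,0,0,0,0],[0,0,-0.015,0,0,0],[0,0,-0.03,0,0,0],[0,0,0,0,0,0]]'

```

```text
time: 3.18
tool_pos: [492.6, 294.3, 31.6]
tcp_rot: [3.141, -0.0, 1.846]
contact_force: [-0.0, 0.3, 1.0]
grip_width: 51.1
finger_force: 30.0
time: 3.8
tool_pos: [493.9, 295.0, 79.1]
tcp_rot: [3.137, -0.001, 1.846]
contact_force: [1.0, 0.3, -2.2]
grip_width: 51.4
finger_force: 30.0
```

Gripped (51 mm, 30 N). I'm lifting well above the crate rim.

```bash
python3 -m crank '[[0,0,-0.05,0,0,0],[0,0,-0.055,0,0,0],[0,0,-0.055,0,0,0],[0,0,-0.05,0,0,0],[0,0,-0.01,0,0,0]]'
python3 -c "
from h import *
plan([540,-228,300],-49,16)"
```

```text
time: 4.42
tool_pos: [493.3, 294.7, 299.6]
tcp_rot: [3.136, -0.001, 1.846]
contact_force: [-0.0, 0.3, -3.1]
grip_width: 51.7
finger_force: 30.0
[[-0.0322,-0.0061,-0.0001,0.0,-0.0,0.169],[-0.0328,-0.0006,-0.0001,0.0,-0.0,0.169],[-0.0324,0.005,-0.0001,0.0,-0.0,0.169],[-0.0311,0.0103,-0.0,0.0,-0.0,0.169],[-0.0289,0.0154,-0.0,0.0,-0.0,0.169]]
[[-0.0259,0.0201,-0.0,0.0,-0.0,0.169],[-0.0222,0.0241,-0.0,0.0,-0.0,0.169],[-0.0178,0.0275,0.0,0.0,-0.0,0.169],[-0.013,0.0301,0.0,0.0,-0.0,0.169],[-0.0077,0.0319,0.0,0.0,-0.0,0.169]]
[[-0.0022,0.0327,0.0,0.0,-0.0,0.169],[0.0033,0.0326,0.0,0.0,-0.0,0.169],[0.0087,0.0316,0.0,0.0,-0.0,0.169],[0.0139,0.0297,0.0,0.0,-0.0,0.169],[0.0187,0.0269,-0.0,0.0,-0.0,0.169]]
[[0.023,0.0234,-0.0,0.0,-0.0,0.169]]
```

```bash
python3 -m crank '[[-0.0322,-0.0061,0,0,0,0.169],[-0.0328,-0.0006,0,0,0,0.169],[-0.0324,0.005,0,0,0,0.169],[-0.0311,0.0103,0,0,0,0.169],[-0.0289,0.0154,0,0,0,0.169]]'
python3 -m crank '[[-0.0259,0.0201,0,0,0,0.169],[-0.0222,0.0241,0,0,0,0.169],[-0.0178,0.0275,0,0,0,0.169],[-0.013,0.0301,0,0,0,0.169],[-0.0077,0.0319,0,0,0,0.169]]' 
python3 -m crank '[[-0.0022,0.0327,0,0,0,0.169],[0.0033,0.0326,0,0,0,0.169],[0.0087,0.0316,0,0,0,0.169],[0.0139,0.0297,0,0,0,0.169],[0.0187,0.0269,0,0,0,0.169]]'
python3 -m crank '[[0.023,0.0234,0,0,0,0.169],[0,0,0,0,0,0],[0,0,0,0,0,0]]'
python3 - <<'E'
from h import *
o,c=cap('wrist','w2.png'); cv2.imwrite('pics/w2b.png',cv2.resize(c['color'],(768,576),interpolation=cv2.INTER_CUBIC))
np.save('w2T.npy',wT(o,c)); print(np.degrees(o['tcp_rot']),o['tool_pos'])
E
```

```text
time: 5.05
tool_pos: [506.2, 129.9, 294.3]
tcp_rot: [-3.139, 0.002, 0.995]
contact_force: [-0.0, 0.0, -1.8]
grip_width: 51.7
finger_force: 30.0
time: 5.68
tool_pos: [520.6, -33.1, 294.3]
tcp_rot: [-3.14, 0.004, 0.15]
contact_force: [-0.1, -0.7, -2.4]
grip_width: 51.8
finger_force: 30.0
time: 6.3
tool_pos: [535.0, -196.2, 294.1]
tcp_rot: [3.141, 0.004, -0.695]
contact_force: [0.6, 0.6, -2.5]
grip_width: 51.7
finger_force: 30.0
time: 6.68
tool_pos: [538.0, -227.6, 294.8]
tcp_rot: [3.141, 0.003, -0.857]
contact_force: [1.0, 0.6, -2.2]
grip_width: 51.6
finger_force: 30.0
[179.96596338   0.19138615 -49.09912977] [ 538.02495434 -227.58449923  294.77576045]
```

View pics/w2b.png

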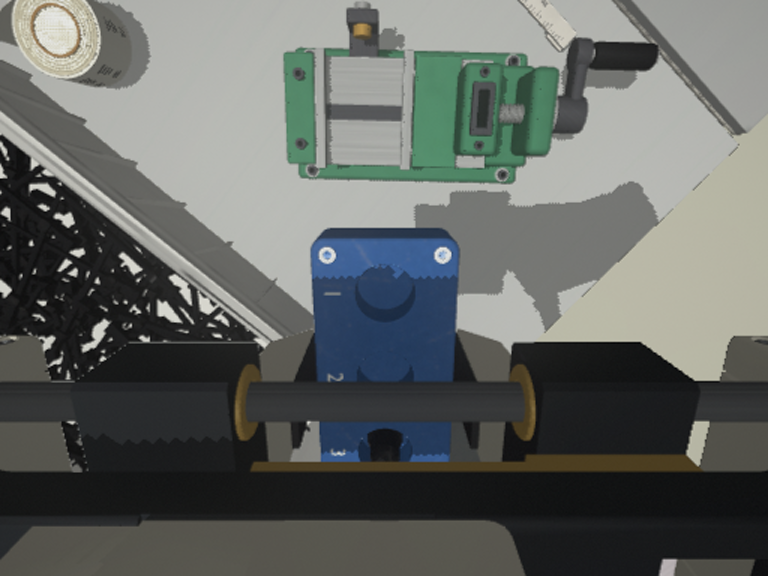

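The wrist view shows the whole vice. The far jaw edge is at column ~327, the near pad at ~404-411, the stop button at (362,30), and the grip at (625,55), roughly sideways on the -y side. The hub is at (572,115). I'll rectify the plane z=61 in a provisional vice frame to read off positions.

```bash
python3 - <<'E'
from h import *
o,c=cap('wrist'); im=c['color']; T=wT(o,c)
g=lambda u,v,z: atz(c,u/1.5,v/1.5,z,T)
a=g(327,50,61);b=g(324.5,167,61);e=g(404,50,61);f=g(402.5,167,61)
print(np.round([a,b,e,f],1).tolist())
d=(a-b)+(e-f); print('yaw of -y axis',np.degrees(np.arctan2(d[1],d[0])), 'len',np.linalg.norm(a-b))
bc=(a+b+e+f)/4; print('bed mid',bc)
yaw=np.arctan2(d[1],d[0])+np.pi/2; print('vice yaw',np.degrees(yaw))
x=np.array([np.cos(yaw),np.sin(yaw)]);y=np.array([-x[1],x[0]])
print('opening',(a-e)[:2]@x)
# rectified: columns -> x decreasing (right), rows -> y increasing ; 4px/mm, origin bc
s=4;W,H=720,560
src=[];dst=[]
for X,Y in [(80,-80),(80,60),(-90,-80),(-90,60)]:
    w=np.r_[bc[:2]+X*x+Y*y,61]; src.append(proj(c,w,T)); dst.append(((90-X)*s,(80+Y)*s))
M=cv2.getPerspectiveTransform(np.float32(src),np.float32(dst))
r=cv2.warpPerspective(im,M,(W,H),flags=cv2.INTER_CUBIC)
for k in range(-80,91,20): cv2.putText(r,str(k),((90-k)*s-8,H-5),0,.4,(0,0,255),1); cv2.line(r,((90-k)*s,H-25),((90-k)*s,H-18),(0,0,255),1)
for k in range(-60,61,20): cv2.putText(r,str(k),(5,(80+k)*s+4),0,.4,(0,0,255),1)
cv2.imwrite('pics/rect.png',r)
E
```

```text
[[674.1, -315.5, 61.0], [620.6, -245.8, 61.0], [628.9, -354.7, 61.0], [571.5, -288.4, 61.0]]
yaw of -y axis -50.83757809767986 len 87.91564591301392
bed mid [ 623.81721931 -301.10039966   61.        ]
vice yaw 39.16242190232014
opening 59.79449391644172
```

View pics/rect.png

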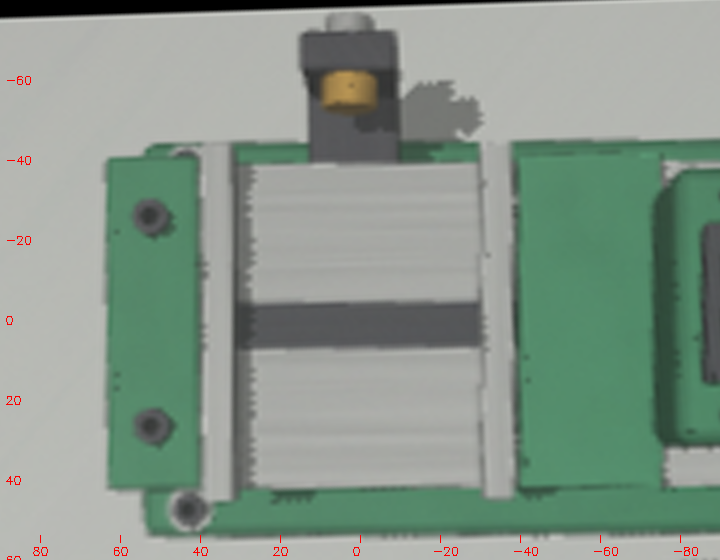

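The rectified view gives jaw faces at X≈+31 and -31 (opening ~62 mm), the jaws' y-centre at 0, and the button face at Y≈-52, which matches the stated -53. The residual tilt puts the vice yaw at about 40.0°. I'll check the camera bias using the held nest, then plan the approach.

```bash
python3 - <<'E'
from h import *
o,c=cap('wrist'); T=np.asarray(c['tool_from_camera']); E=np.linalg.inv(T)
print(c['cx'],c['cy'],c['fov_y'])
for z in (8,):
  for u,v in [(327,255),(443,255),(313,240),(458,240),(385,230),(315,410),(453,410)]:
    p,d=T[:3,3],T[:3,:3]@np.array([(u/1.5-c['cx'])/K(c),-(v/1.5-c['cy'])/K(c),-1]); print((u,v),np.round(p+d*(z-p[2])/d[2],1))
plan([616,-292,130],-50,7)
E
```

```text
256.2719544075204 189.3413178986215 67.37404552225526
(327, 255) [ 42.5 -20.2   8. ]
(443, 255) [42.5 20.1  8. ]
(313, 240) [ 47.8 -24.8   8. ]
(458, 240) [47.8 25.   8. ]
(385, 230) [51.2 -0.   8. ]
(315, 410) [-18.6 -27.    8. ]
(453, 410) [-18.5  26.3   8. ]
[[0.0143,-0.0023,0.0237,0.0,0.0,0.002],[0.0143,-0.0023,0.0237,0.0,0.0,0.002],[0.0143,-0.0024,0.0237,0.0,0.0,0.002],[0.0143,-0.0024,0.0237,0.0,0.0,0.002],[0.0142,-0.0024,0.0237,0.0,0.0,0.002]]
[[0.0142,-0.0025,0.0237,0.0,0.0,0.002],[0.0142,-0.0025,0.0237,0.0,0.0,0.002]]
```

```bash
python3 -m crank '[[0.0143,-0.0023,0.0237,0,0,0.003],[0.0143,-0.0023,0.0237,0,0,0.003],[0.0143,-0.0024,0.0237,0,0,0.003],[0.0143,-0.0024,0.0237,0,0,0.003],[0.0142,-0.0024,0.0237,0,0,0.002]]'
python3 -m crank '[[0.0142,-0.0025,0.0237,0,0,0.002],[0.0142,-0.0025,0.0237,0,0,0],[0,0,0,0,0,0],[0,0,0,0,0,0]]'
python3 - <<'E'
from h import *
print(bot.get_obs()['tool_pos'],np.degrees(bot.get_obs()['tcp_rot']))
o,c=cap('wrist','w3.png'); print(o['tool_pos']);im=c['color']; T=wT(o,c)
plan([616,-292,90],-50,2)
# rectify z=61 plane about bed mid, yaw 40
y0=np.radians(40);x=np.array([np.cos(y0),np.sin(y0)]);y=np.array([-x[1],x[0]]);bc=np.array([623.8,-301.1])
s=4;src=[];dst=[]
for X,Y in [(80,-80),(80,60),(-90,-80),(-90,60)]:
    src.append(proj(c,np.r_[bc+X*x+Y*y,61],T)); dst.append(((90-X)*s,(80+Y)*s))
r=cv2.warpPerspective(im,cv2.getPerspectiveTransform(np.float32(src),np.float32(dst)),(720,560),flags=cv2.INTER_CUBIC)
for k in range(-80,91,20): cv2.putText(r,str(k),((90-k)*s-8,555),0,.4,(0,0,255),1)
for k in range(-60,61,20): cv2.putText(r,str(k),(5,(80+k)*s+4),0,.4,(0,0,255),1)
cv2.imwrite('pics/rect2.png',r)
E
```

```text
time: 7.45
tool_pos: [594.4, -274.2, 177.3]
tcp_rot: [-3.141, -0.0, -0.871]
contact_force: [0.2, 0.3, -1.9]
grip_width: 51.8
finger_force: 30.0
time: 7.95
tool_pos: [616.1, -292.8, 131.5]
tcp_rot: [-3.141, -0.001, -0.873]
contact_force: [0.1, -0.3, -1.5]
grip_width: 51.4
finger_force: 30.0
[ 616.13071977 -292.78204932  131.50412216] [-1.79976003e+02 -3.54635464e-02 -5.00352170e+01]
[ 616.13071977 -292.78204932  131.50412216]
[[-0.0005,-0.0002,0.021,-0.0,-0.001,-0.0],[-0.0005,-0.0002,0.021,-0.0,-0.001,-0.0]]
```

View pics/rect2.png

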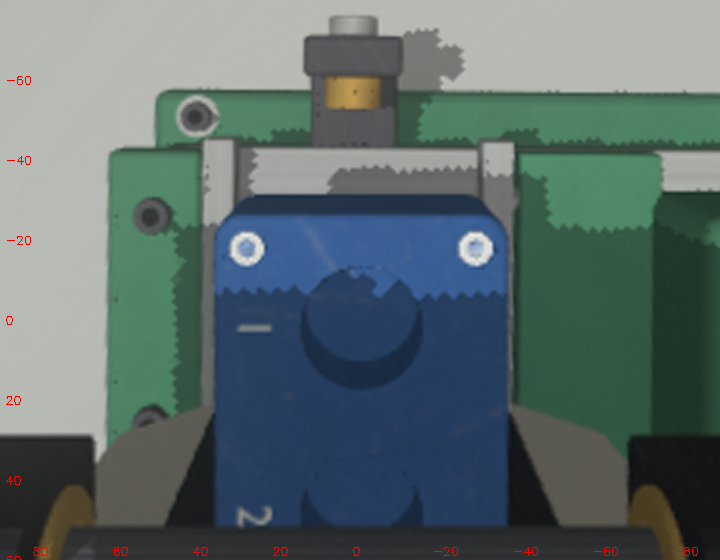

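The nest is centred over the slot and parallel to the jaws: edges at columns 215/508, jaw faces at 234/480. I'm descending.

```bash
python3 -m crank '[[-0.0005,-0.0005,0.021,0,0,0],[0,0,0.021,0,0,0],[0,0,0.003,0,0,0],[0,0,0.001,0,0,0],[0,0,0,0,0,0]]'
python3 -m crank '[[0,0,0.001,0,0,0],[0,0,0,0,0,0]]';python3 -m crank '[[0,0,0.001,0,0,0],[0,0,0,0,0,0]]'
```

```text
time: 8.62
tool_pos: [616.6, -292.9, 86.1]
tcp_rot: [-3.141, -0.002, -0.874]
contact_force: [-0.0, -0.9, -1.7]
grip_width: 51.6
finger_force: 30.0
time: 8.88
tool_pos: [616.1, -292.7, 83.9]
tcp_rot: [-3.141, -0.0, -0.874]
contact_force: [0.0, 0.3, -2.8]
grip_width: 51.4
finger_force: 30.0
time: 9.12
tool_pos: [615.9, -292.6, 82.4]
tcp_rot: [-3.142, 0.0, -0.874]
contact_force: [0.8, -0.1, -2.6]
grip_width: 51.9
finger_force: 30.0
```

```bash
python3 -m crank '[[0,0,0.0007,0,0,0],[0,0,0,0,0,0]]';python3 -m crank '[[0,0,0.0005,0,0,0],[0,0,0,0,0,0]]'
```

```text
time: 9.38
tool_pos: [615.9, -292.6, 81.8]
tcp_rot: [-3.142, 0.0, -0.874]
contact_force: [-0.2, -0.1, -2.0]
grip_width: 51.8
finger_force: 30.0
time: 9.62
tool_pos: [616.0, -292.7, 81.6]
tcp_rot: [-3.142, -0.0, -0.874]
contact_force: [-0.4, 0.3, 0.1]
grip_width: 51.6
finger_force: 30.0
```

```bash
python3 -m crank '[[0,0,0.0005,0,0,0],[0,0,0,0,0,0]]'
```

```text
time: 9.88
tool_pos: [616.0, -292.7, 81.6]
tcp_rot: [-3.141, -0.0, -0.874]
contact_force: [-1.9, 1.3, 5.0]
grip_width: 51.7
finger_force: 30.0
```

Contact with the bed (5 N). I'm easing slightly and sliding toward the stop.

```bash
python3 -m crank '[[0.002,0,-0.0003,0,0,0],[0.002,0,0,0,0,0],[0.002,0,0,0,0,0],[0.002,0,0,0,0,0],[0,0,0,0,0,0]]';python3 -m crank '[[0.001,0,0,0,0,0],[0.001,0,0,0,0,0],[0,0,0,0,0,0]]'
```

```text
time: 10.5
tool_pos: [621.3, -298.6, 81.6]
tcp_rot: [-3.141, -0.0, -0.874]
contact_force: [-2.1, 4.1, 4.0]
grip_width: 51.5
finger_force: 30.0
time: 10.88
tool_pos: [622.6, -300.0, 81.7]
tcp_rot: [-3.141, 0.0, -0.874]
contact_force: [-2.1, 3.2, 6.2]
grip_width: 51.9
finger_force: 30.0
```

```bash
python3 -m crank '[[0.0008,0,-0.0003,0,0,0],[0,0,0,0,0,0]]'|grep -E "pos|contact"; python3 -m crank '[[0.0008,0,0,0,0,0],[0,0,0,0,0,0]]'|grep -E "pos|contact"
```

```text
tool_pos: [623.1, -300.8, 81.6]
contact_force: [-1.9, 2.7, 3.3]
tool_pos: [623.5, -301.4, 81.6]
contact_force: [-2.3, 2.4, 5.3]
```

```bash
python3 -m crank '[[0.0008,0,0,0,0,0],[0,0,0,0,0,0]]'|grep -E "pos|contact"
```

```text
tool_pos: [624.0, -302.0, 81.6]
contact_force: [-2.4, 3.5, 3.9]
```

```bash
python3 -m crank '[[0.0008,0,0,0,0,0],[0,0,0,0,0,0]]'|grep -E "pos|contact"
```

```text
tool_pos: [624.5, -302.6, 81.6]
contact_force: [-2.4, 3.2, 5.5]
```

```bash
python3 -m crank '[[0.0008,0,-0.0002,0,0,0],[0,0,0,0,0,0]]'|grep -E "pos|contact"
```

```text
tool_pos: [625.1, -303.4, 81.7]
contact_force: [-1.3, 2.6, 3.7]
```

```bash
python3 -m crank '[[0.0008,0,0,0,0,0],[0,0,0,0,0,0]]'|grep -E "pos|contact"
```

```text
tool_pos: [625.5, -304.1, 81.6]
contact_force: [-1.9, 2.6, 3.6]
```

```bash
python3 -m crank '[[0.0008,0,0,0,0,0],[0,0,0,0,0,0]]'|grep -E "pos|contact"
```

```text
tool_pos: [626.0, -304.7, 81.6]
contact_force: [-2.1, 3.1, 3.6]
```

```bash
python3 -m crank '[[0.0006,0,0,0,0,0],[0,0,0,0,0,0]]'|grep -E "pos|contact"
python3 - <<'E'
from h import *
o,c=cap('wrist'); im=c['color'];r=cv2.resize(im[60:190,170:340],(0,0),fx=4,fy=4,interpolation=cv2.INTER_CUBIC);cv2.imwrite('pics/w4.png',r)
E
```

```text
tool_pos: [626.1, -304.8, 81.6]
contact_force: [-3.4, 4.0, 4.5]
```

View pics/w4.png

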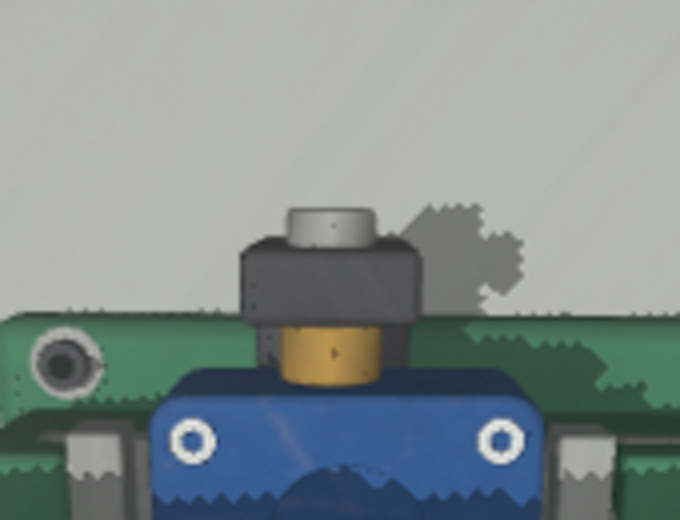

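The button, at (332,370), visually meets the nest's end face. The TCP has stalled and the force has risen, so I'll confirm with one small nudge.

```bash
python3 -m crank '[[0.0005,0,0,0,0,0],[0,0,0,0,0,0]]'|grep -E "pos|contact"
```

```text
tool_pos: [626.1, -304.8, 81.6]
contact_force: [-5.3, 4.7, 5.5]
```

Seated against the stop (gentle, ~7 N). I'm opening a little and rising.

```bash
python3 -m crank '[[0,0,-0.0002,0,0,0],[0,0,0,0,0,0],[0,0,0,0,0,0],[0,0,0,0,0,0]]' 70
python3 -m crank '[[0,0,-0.01,0,0,0],[0,0,-0.03,0,0,0],[0,0,-0.05,0,0,0],[0,0,-0.06,0,0,0],[0,0,-0.03,0,0,0]]'
python3 - <<'E'
from h import *
# vice frame estimate: bed mid X0 -> vice x +~29
y0=np.radians(40);x=np.array([np.cos(y0),np.sin(y0)]);y=np.array([-x[1],x[0]]);
T=np.load('w2T.npy'); im=cv2.imread('pics/w2.png'); o,c=cap('wrist')
org=np.array([624.1,-301.0])-29*x
for n,(u,v),z in [('button',(349*0,0),61)][:0]+[('grip ends in/out',(597,54),72),('',(655,53),72),('hub',(572,115),72),('gripz100',(625,54),100),('gripz50',(625,54),50)]:
    w=atz(c,u/1.5,v/1.5,z,T); d=w[:2]-org; print(n,np.round(w,1),'vice',np.round([d@x,d@y],1))
print('vice org',org)
# predicted image of grip vs angle
for a in range(-105,106,15):
    t=np.radians(a); w=np.r_[org-164*x+42*np.sin(t)*-y,72+42*np.cos(t)]; print(a,np.round(w,1),np.round(np.array(proj(c,w,T))*1.5))
print(np.round(np.array(proj(c,np.r_[org-164*x,72],T))*1.5))
E
```

```text
time: 13.68
tool_pos: [626.8, -305.6, 81.7]
tcp_rot: [-3.142, -0.0, -0.874]
contact_force: [-0.1, -0.1, -0.3]
grip_width: 64.6
finger_force: 0.0
time: 14.3
tool_pos: [627.5, -305.9, 267.3]
tcp_rot: [-3.139, -0.007, -0.874]
contact_force: [-0.4, -0.1, -0.9]
grip_width: 64.4
finger_force: 0.0
grip ends in/out [ 515.4 -446.    72. ] vice [-147.5  -41.3]
 [ 482.9 -475.1   72. ] vice [-191.1  -42.6]
hub [ 497.5 -404.6   72. ] vice [-134.5    2. ]
gripz100 [ 506.3 -446.2  100. ] vice [-154.6  -35.5]
gripz50 [ 494.1 -470.6   50. ] vice [-179.6  -46.4]
vice org [ 601.88471115 -319.64084068]
-105 [ 450.2 -394.    61.1] [596. 166.]
-90 [ 449.3 -392.9   72. ] [602. 169.]
-75 [ 450.2 -394.    82.9] [609. 167.]
-60 [ 452.9 -397.2   93. ] [616. 162.]
-45 [ 457.2 -402.3  101.7] [624. 152.]
-30 [ 462.8 -409.   108.4] [631. 139.]
-15 [ 469.3 -416.7  112.6] [637. 124.]
0 [ 476.3 -425.1  114. ] [641. 107.]
15 [ 483.2 -433.4  112.6] [642.  90.]
30 [ 489.8 -441.1  108.4] [641.  75.]
45 [ 495.3 -447.8  101.7] [638.  63.]
60 [ 499.6 -452.9   93. ] [633.  55.]
75 [ 502.3 -456.1   82.9] [626.  52.]
90 [ 503.3 -457.2   72. ] [619.  53.]
105 [ 502.3 -456.1   61.1] [611.  59.]
[610. 113.]
```

The nest is released, with its end at the stop. The grip appears at roughly 75° to the right of top, so it must go down and round. I'm moving above and outside the crank to measure it from a second view.

```bash
python3 -c "
from h import *
plan([456,-495,200],40,10)"
```

```text
[[0.0033,0.0253,0.007,0.001,-0.001,-0.157],[-0.0007,0.0256,0.007,0.001,-0.001,-0.157],[-0.0046,0.0251,0.007,0.001,-0.001,-0.157],[-0.0085,0.0241,0.007,0.001,-0.001,-0.157],[-0.0122,0.0225,0.007,0.001,-0.001,-0.157]]
[[-0.0155,0.0203,0.007,0.001,-0.001,-0.157],[-0.0185,0.0176,0.007,0.001,-0.001,-0.157],[-0.021,0.0145,0.007,0.001,-0.001,-0.157],[-0.023,0.011,0.007,0.001,-0.001,-0.157],[-0.0245,0.0073,0.0071,0.001,-0.001,-0.157]]
```

```bash
python3 -m crank '[[0.0033,0.0253,0.007,0,0,-0.157],[-0.0007,0.0256,0.007,0,0,-0.157],[-0.0046,0.0251,0.007,0,0,-0.157],[-0.0085,0.0241,0.007,0,0,-0.157],[-0.0122,0.0225,0.007,0,0,-0.157]]' 65 | grep pos
python3 -m crank '[[-0.0155,0.0203,0.007,0,0,-0.157],[-0.0185,0.0176,0.007,0,0,-0.157],[-0.021,0.0145,0.007,0,0,-0.157],[-0.023,0.011,0.007,0,0,-0.157],[-0.0245,0.0073,0.0071,0,0,-0.157]]' | grep pos
python3 -m crank '[[0,0,0,0,0,0],[0,0,0,0,0,0]]'
python3 - <<'E'
from h import *
o,c=cap('wrist','w5.png'); np.save('w5T.npy',wT(o,c)); print(np.degrees(o['tcp_rot']))
cv2.imwrite('pics/w5b.png',cv2.resize(c['color'],(768,576),interpolation=cv2.INTER_CUBIC))
E
```

```text
tool_pos: [539.6, -400.1, 227.0]
tool_pos: [453.4, -494.2, 191.9]
time: 15.85
tool_pos: [454.4, -493.3, 192.2]
tcp_rot: [3.141, -0.001, 0.693]
contact_force: [-0.3, 0.3, 1.1]
grip_width: 59.6
finger_force: 0.0
[ 1.79976040e+02 -3.04276230e-02  3.97235417e+01]
```

View pics/w5b.png

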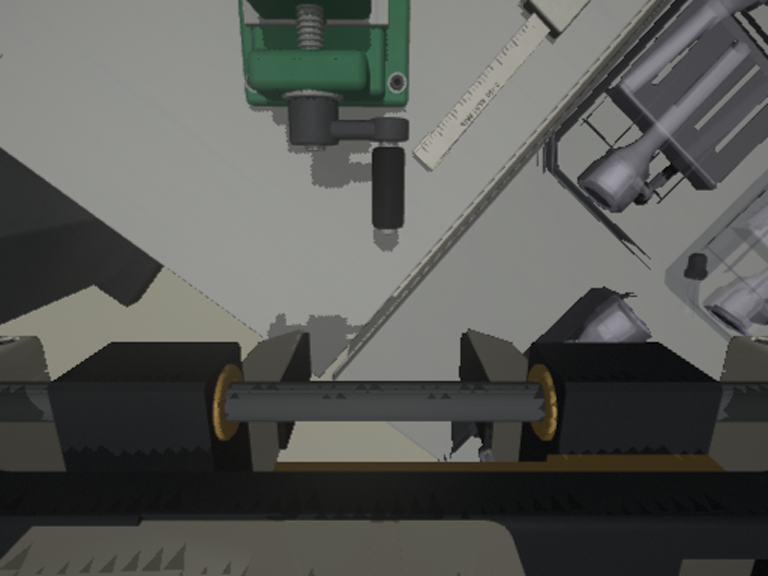

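The sleeve is at (388,188) and the hub axis is at column 314. The caliper tip lies flat to the right at (425,160), lower than the fingertips will ever go. Next step is triangulation.

```bash
python3 - <<'E'
from h import *
o,c=cap('wrist'); T2=np.load('w2T.npy');T5=np.load('w5T.npy')
y0=np.radians(40);x=np.array([np.cos(y0),np.sin(y0)]);y=np.array([-x[1],x[0]]);org=np.array([601.9,-319.6])
def tri(a,b):
    A=[];B=[]
    for (u,v),T in ((a,T2),(b,T5)):
        p,d=ray(c,u/1.5,v/1.5,T); d/=np.linalg.norm(d); M=np.eye(3)-np.outer(d,d); A.append(M);B.append(M@p)
    w,r,_,_=np.linalg.lstsq(np.vstack(A),np.hstack(B),rcond=None); d=w[:2]-org
    print(np.round(w,1),'vice',np.round([d@x,d@y],1),'res',r)
tri((626,56),(388,188)); tri((597,55),(388,150)); tri((655,56),(388,226)); tri((587,115),(314,147))
# sleeve centre candidates: pixel predicted in w5 per angle
for a in range(45,111,10):
    t=np.radians(a); w=np.r_[org-164*x-42*np.sin(t)*y,72+42*np.cos(t)]; print(a,np.round(np.array(proj(c,w,T5))*1.5),np.round(np.array(proj(c,w,T2))*1.5),np.round(w,1))
print(np.round(np.array(proj(c,np.r_[org-134*x,72],T5))*1.5))
E
```

```text
[ 500.5 -456.4   79.2] vice [-165.6  -39.6] res [1.74397414]
[ 516.7 -443.2   78. ] vice [-144.7  -39.9] res [0.79692606]
[ 484.  -470.4   79. ] vice [-187.3  -39.7] res [0.99125902]
[ 491.2 -410.4   78.2] vice [-143.1    1.6] res [1.5714798]
45 [368. 188.] [638.  63.] [ 495.4 -447.8  101.7]
55 [377. 188.] [635.  57.] [ 498.4 -451.4   96.1]
65 [384. 187.] [631.  54.] [ 500.7 -454.2   89.7]
75 [388. 186.] [626.  52.] [ 502.3 -456.1   82.9]
85 [390. 185.] [621.  52.] [ 503.2 -457.1   75.7]
95 [390. 185.] [616.  55.] [ 503.2 -457.1   68.3]
105 [388. 184.] [611.  59.] [ 502.3 -456.1   61.1]
[316. 131.]
```

Grip is at about 78° (y -39.6, z 80), and the spindle axis is at (475,-424.4,72). I'm moving over the grip and down, with the TCP 10 mm above the sleeve axis for body clearance.

```bash
python3 -m crank '[[0.027,0.0007,0.01,0,0,-0.005],[0.027,0.0006,0.02,0,0,0],[0,0,0.035,0,0,0],[0,0,0.025,0,0,0],[0,0,0.008,0,0,0]]'
python3 -m crank '[[0,0,0,0,0,0],[0,0,0,0,0,0]]'
```

```text
time: 16.58
tool_pos: [496.4, -458.5, 92.3]
tcp_rot: [-3.139, -0.0, 0.701]
contact_force: [0.3, -0.4, -0.2]
grip_width: 59.4
finger_force: 0.0
time: 16.82
tool_pos: [496.8, -460.5, 95.3]
tcp_rot: [3.139, -0.0, 0.701]
contact_force: [0.8, -0.8, -0.2]
grip_width: 59.7
finger_force: 0.0
```

```bash
python3 -m crank '[[0,0,0.004,0,0,0],[0,0,0,0,0,0],[0,0,0,0,0,0]]'
python3 -m crank '[[0,0,0,0,0,0],[0,0,0,0,0,0],[0,0,0,0,0,0],[0,0,0,0,0,0],[0,0,0,0,0,0]]' 0
python3 - <<'E'
from h import *
# rows by 12 deg from t=78, tool y=+R sin, tool z=-R cos
R_=42
for a in range(78,79+400,12):
    t,u=np.radians(a),np.radians(a+12); print(a+12, round((np.sin(u)-np.sin(t))*R_,1), round(-(np.cos(u)-np.cos(t))*R_,1))
E
```

```text
time: 17.2
tool_pos: [496.1, -460.0, 90.0]
tcp_rot: [3.141, -0.0, 0.701]
contact_force: [-0.3, 1.3, -0.3]
grip_width: 59.8
finger_force: 0.0
time: 17.82
tool_pos: [496.6, -460.5, 89.8]
tcp_rot: [3.14, -0.0, 0.701]
contact_force: [3.1, -3.1, -0.7]
grip_width: 17.9
finger_force: 30.0
90 0.9 8.7
102 -0.9 8.7
114 -2.7 8.4
126 -4.4 7.6
138 -5.9 6.5
150 -7.1 5.2
162 -8.0 3.6
174 -8.6 1.8
186 -8.8 -0.0
198 -8.6 -1.8
210 -8.0 -3.6
222 -7.1 -5.2
234 -5.9 -6.5
246 -4.4 -7.6
258 -2.7 -8.4
270 -0.9 -8.7
282 0.9 -8.7
294 2.7 -8.4
306 4.4 -7.6
318 5.9 -6.5
330 7.1 -5.2
342 8.0 -3.6
354 8.6 -1.8
366 8.8 -0.0
378 8.6 1.8
390 8.0 3.6
402 7.1 5.2
414 5.9 6.5
426 4.4 7.6
438 2.7 8.4
450 0.9 8.7
462 -0.9 8.7
474 -2.7 8.4
486 -4.4 7.6
```

Pinched (17.9 mm, 30 N). I'm starting to crank.

```bash
python3 -m crank '[[0,0.0015,0.0087,0,0,0],[0,-0.0009,0.0087,0,0,0]]'
python3 -m crank '[[0,-0.0027,0.0084,0,0,0],[0,-0.0044,0.0076,0,0,0]]'
```

```text
time: 18.08
tool_pos: [495.1, -458.5, 71.9]
tcp_rot: [-3.135, -0.0, 0.701]
contact_force: [-8.3, 9.4, 9.9]
grip_width: 18.2
finger_force: 30.0
time: 18.32
tool_pos: [489.2, -451.2, 57.1]
tcp_rot: [-3.13, -0.0, 0.701]
contact_force: [-16.0, 17.7, 29.6]
grip_width: 18.0
finger_force: 30.0
```

Radial force is building, so the path is slightly off. I'll hold and look at the steady values.

```bash
python3 -m crank '[[0,0,0,0,0,0],[0,0,0,0,0,0]]'
cat >> h.py <<'E'
def crank():
    o=bot.get_obs(); ex=np.array([.766,.643]); ey=np.array([.643,-.766])
    d=o['tool_pos'][:2]-np.array([475.0,-424.4]); f=o['contact_force']
    print('x %.1f y %.1f zt %.1f  F: x %.1f y %.1f up %.1f'%(d@ex,d@ey,o['tool_pos'][2]-72,f[:2]@ex,f[:2]@ey,f[2]),'moment',np.round(o['moment'],2),'rot',np.round(np.degrees(o['tcp_rot']),1),'t',o['time'])
E
python3 -c "
from h import *
crank()"
```

```text
time: 18.58
tool_pos: [488.5, -450.4, 56.4]
tcp_rot: [-3.128, 0.0, 0.701]
contact_force: [-13.9, 16.8, 15.9]
grip_width: 17.9
finger_force: 30.0
x -6.4 y 28.6 zt -15.6  F: x 0.2 y -21.8 up 15.9 moment [2.66 2.57 0.04] rot [-179.2    0.    40.2] t 18.575
```

The crank is actually at about 137°, with the sleeve ~15 mm below the TCP (near the tips). I'll relax, regrip 4 mm lower, then continue.

```bash
python3 -m crank '[[0,-0.006,0,0,0,0],[0,0,0,0,0,0]]' >/dev/null
python3 -c "
from h import *
crank()"
python3 -m crank '[[0,0,0,0,0,0],[0,0,0,0,0,0],[0,0,0.003,0,0,0],[0,0,0,0,0,0]]' 40 >/dev/null
python3 -c "
from h import *
crank()"
python3 -m crank '[[0,0,0.001,0,0,0],[0,0,0,0,0,0],[0,0,0,0,0,0],[0,0,0,0,0,0]]' 0
python3 -c "
from h import *
crank()"
```

```text
x -6.5 y 28.0 zt -15.4  F: x 0.4 y -2.2 up 4.6 moment [ 0.28  0.27 -0.07] rot [-180.    -0.    40.2] t 18.825
x -6.7 y 28.1 zt -19.3  F: x 0.7 y 0.0 up -0.1 moment [-0.08  0.14  0.03] rot [-179.9   -0.    40.2] t 19.325
time: 19.82
tool_pos: [487.9, -450.1, 52.3]
tcp_rot: [-3.141, -0.0, 0.701]
contact_force: [-0.8, 2.0, -0.4]
grip_width: 18.0
finger_force: 30.0
x -6.7 y 28.0 zt -19.7  F: x 0.6 y -2.1 up -0.4 moment [ 0.09  0.28 -0.05] rot [-180.    -0.    40.1] t 19.825
```

```bash
python3 -m crank '[[0,-0.0071,0.0052,0,0,0],[0,-0.008,0.0036,0,0,0],[0,0,0,0,0,0]]' >/dev/null
python3 -c "
from h import *
crank()"
```

```text
x -6.6 y 12.4 zt -28.7  F: x 0.8 y -0.2 up 0.9 moment [ 0.02 -0.03 -0.08] rot [-179.9   -0.    40.2] t 20.2
```

```bash
python3 -m crank '[[0,-0.0086,0.0018,0,0,0],[0,-0.0088,0,0,0,0],[0,-0.0086,-0.0018,0,0,0]]' >/dev/null
python3 -c "
from h import *
crank()"
python3 -m crank '[[0,-0.008,-0.0036,0,0,0],[0,-0.0071,-0.0052,0,0,0],[0,0,0,0,0,0]]' >/dev/null
python3 -c "
from h import *
crank()"
```

```text
x -6.4 y -12.5 zt -28.8  F: x 2.3 y 5.1 up -1.5 moment [-0.54 -0.74 -0.02] rot [179.9  -0.   40.1] t 20.575
x -6.3 y -28.7 zt -19.5  F: x 3.6 y -1.4 up 3.4 moment [ 0.49 -0.07 -0.05] rot [-179.9   -0.    40.2] t 20.95
```

```bash
python3 -m crank '[[0,-0.0059,-0.0065,0,0,0],[0,-0.0044,-0.0076,0,0,0],[0,-0.0027,-0.0084,0,0,0],[0,-0.0009,-0.0087,0,0,0],[0,0,0,0,0,0]]' >/dev/null
python3 -c "
from h import *
crank()"
python3 -m crank '[[0,0.0009,-0.0087,0,0,0],[0,0.0027,-0.0084,0,0,0],[0,0.0044,-0.0076,0,0,0],[0,0,0,0,0,0]]' >/dev/null
python3 -c "
from h import *
crank()"
```

```text
x -6.2 y -42.2 zt 11.7  F: x 6.4 y -1.6 up 2.3 moment [ 0.69 -0.38  0.  ] rot [-1.799e+02 -1.000e-01  4.020e+01] t 21.575
x -6.3 y -34.3 zt 35.9  F: x 4.8 y -2.0 up 0.7 moment [ 0.66 -0.34 -0.08] rot [-179.9   -0.    40.2] t 22.075
```

```bash
cat >> h.py <<'E'
def tab(show=True,fn=None):
    o,c=cap('wrist'); T=wT(o,c); x=np.array([.766,.643]);y=np.array([-.643,.766]);org=np.array([601.9,-319.6])
    u,v=proj(c,np.r_[org-48*x+1*y,105],T); u,v=int(u),int(v); im=c['color']
    w=im[max(0,v-45):v+46,max(0,u-45):u+46]; h=cv2.cvtColor(w,cv2.COLOR_BGR2HSV)
    print('tab at',u,v,w.shape,'orange',cv2.countNonZero(cv2.inRange(h,(4,130,90),(20,255,255))))
    if fn: cv2.imwrite('pics/'+fn,cv2.resize(w,(0,0),fx=5,fy=5))
E
python3 -m crank '[[0,0.0059,-0.0065,0,0,0],[0,0.0071,-0.0052,0,0,0],[0,0.008,-0.0036,0,0,0],[0,0.0086,-0.0018,0,0,0],[0,0,0,0,0,0]]' >/dev/null
python3 -c "
from h import *
crank();tab()"
```

```text
x -6.5 y -4.4 zt 53.1  F: x 3.8 y -2.2 up 0.7 moment [ 0.5  -0.25 -0.04] rot [-179.9   -0.    40.2] t 22.7
tab at 267 2 (48, 91, 3) orange 0
```

```bash
cat >> h.py <<'E'
def stab(fn=None):
    x=np.array([.766,.643]);y=np.array([-.643,.766]);org=np.array([601.9,-319.6])
    for n in ('scene','top'):
        o,c=cap(n); u,v=map(round,proj(c,np.r_[org-48*x+1*y,107])); w=c['color'][v-14:v+15,u-14:u+15]
        h=cv2.cvtColor(w,cv2.COLOR_BGR2HSV); print(n,u,v,'orange',cv2.countNonZero(cv2.inRange(h,(4,120,80),(20,255,255))))
        if fn: cv2.imwrite('pics/'+n+fn,cv2.resize(w,(290,290),interpolation=cv2.INTER_CUBIC))
E
python3 -c "
from h import *
stab('t0.png'); a=np.hstack([cv2.imread('pics/scenet0.png'),cv2.imread('pics/topt0.png')]); tab(fn='wt0.png'); b=cv2.imread('pics/wt0.png'); o=np.zeros((300,790,3),np.uint8); o[:290,:580]=a; b=cv2.resize(b,(200,105)); o[:105,585:785]=b; cv2.imwrite('pics/cmp.png',o)"
```

```text
scene 288 139 orange 0
top 360 200 orange 0
tab at 267 2 (48, 91, 3) orange 0
```

View pics/cmp.png

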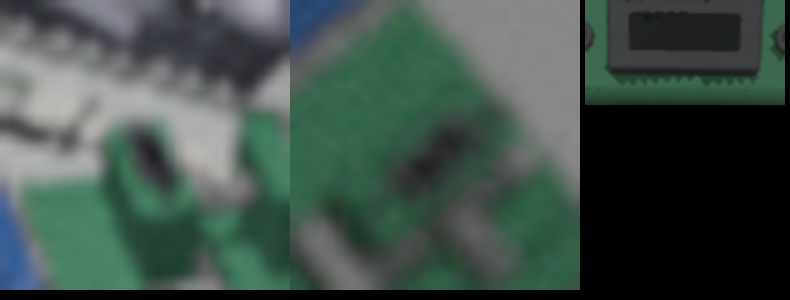

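The scene camera sees the slot clearly: dark, no orange yet. I'll continue in 12° steps, checking the tab each time.

```bash
python3 -m crank '[[0,0.0088,0,0,0,0],[0,0.0086,0.0018,0,0,0],[0,0,0,0,0,0]]' >/dev/null
python3 -c "
from h import *
crank();stab()"
python3 -m crank '[[0,0.008,0.0036,0,0,0],[0,0,0,0,0,0]]' >/dev/null
python3 -c "
from h import *
crank();stab()"
```

```text
x -6.7 y 13.4 zt 51.1  F: x 4.4 y 0.6 up -2.9 moment [ 0.2  -0.51 -0.09] rot [-180.    -0.    40.2] t 23.275
scene 288 139 orange 0
top 360 200 orange 0
x -6.7 y 21.0 zt 47.6  F: x 4.5 y 0.1 up -3.7 moment [ 0.31 -0.4  -0.04] rot [-180.    -0.    40.2] t 23.625
scene 288 139 orange 0
top 360 200 orange 0
```

```bash
python3 -m crank '[[0,0.0071,0.0052,0,0,0],[0,0,0,0,0,0]]' >/dev/null
python3 -c "
from h import *
crank();stab()"
```

```text
x -6.8 y 28.1 zt 42.4  F: x 3.6 y 0.2 up -4.0 moment [ 0.33 -0.31 -0.09] rot [-180.     0.    40.2] t 23.975
scene 288 139 orange 0
top 360 200 orange 0
```

```bash
python3 -m crank '[[0,0.0059,0.0065,0,0,0],[0,0,0,0,0,0]]' >/dev/null
python3 -c "
from h import *
crank();stab()"
```

```text
x -6.8 y 33.9 zt 35.8  F: x 3.1 y -1.2 up -4.4 moment [ 0.32 -0.11 -0.02] rot [-179.9    0.    40.2] t 24.325
scene 288 139 orange 0
top 360 200 orange 0
```

```bash
python3 -m crank '[[0,0.0044,0.0076,0,0,0],[0,0,0,0,0,0]]' >/dev/null
python3 -c "
from h import *
crank();stab()"
```

```text
x -6.8 y 38.2 zt 28.3  F: x 2.5 y -2.4 up -5.6 moment [ 0.38  0.07 -0.06] rot [-179.9    0.    40.2] t 24.675
scene 288 139 orange 0
top 360 200 orange 0
```

```bash
python3 -m crank '[[0,0.0027,0.0084,0,0,0],[0,0,0,0,0,0]]' >/dev/null
python3 -c "
from h import *
crank();stab()"
```

```text
x -6.8 y 40.9 zt 20.0  F: x 2.3 y -3.4 up -5.8 moment [ 0.51  0.25 -0.03] rot [-179.9    0.    40.2] t 25.025
scene 288 139 orange 0
top 360 200 orange 0
```

```bash
python3 -m crank '[[0,0.0009,0.0087,0,0,0],[0,0,0,0,0,0]]' >/dev/null
python3 -c "
from h import *
crank();stab()"
```

```text
x -6.8 y 41.8 zt 11.5  F: x 1.1 y -3.5 up -4.4 moment [ 0.59  0.49 -0.02] rot [-179.9    0.    40.2] t 25.375
scene 288 139 orange 0
top 360 200 orange 0
```

```bash
python3 -m crank '[[0,-0.0014,0.0087,0,0,0],[0,0,0,0,0,0]]' >/dev/null
python3 -c "
from h import *
crank();stab()"
```

```text
x -6.8 y 41.0 zt 3.4  F: x 0.6 y -4.3 up -2.1 moment [ 0.53  0.5  -0.08] rot [180.    0.   40.2] t 25.725
scene 288 139 orange 0
top 360 200 orange 0
```

```bash
python3 -m crank '[[0,-0.003,0.0084,0,0,0],[0,0,0,0,0,0]]' >/dev/null
python3 -c "
from h import *
crank();stab()"
```

```text
x -6.8 y 38.5 zt -4.7  F: x 0.9 y -3.4 up 0.8 moment [ 0.34  0.36 -0.07] rot [179.9   0.   40.2] t 26.075
scene 288 139 orange 0
top 360 200 orange 0
```

```bash
python3 -m crank '[[0,-0.0044,0.0076,0,0,0],[0,0,0,0,0,0]]' >/dev/null
python3 -c "
from h import *
crank();stab()"
```

```text
x -6.7 y 34.4 zt -12.3  F: x -0.1 y -1.4 up 1.9 moment [ 0.09  0.2  -0.03] rot [179.8  -0.   40.1] t 26.425
scene 288 139 orange 0
top 360 200 orange 0
```

```bash
cat >> h.py <<'E'
def sdiff():
    o,c=cap('scene'); w=cv2.resize(c['color'][125:154,274:303],(290,290),interpolation=cv2.INTER_CUBIC); d=cv2.absdiff(w,cv2.imread('pics/scenet0.png')).max(2)[60:240,60:240]
    h=cv2.cvtColor(c['color'][125:154,274:303],cv2.COLOR_BGR2HSV); print('sdiff',d.mean().round(1),d.max(),'orange',cv2.countNonZero(cv2.inRange(h,(2,100,60),(22,255,255))))
E
python3 -c "
from h import *
sdiff()"
python3 -m crank '[[0,-0.0059,0.0065,0,0,0],[0,0,0,0,0,0]]' >/dev/null
python3 -c "
from h import *
crank();sdiff()"
```

```text
sdiff 7.9 53 orange 1
x -6.7 y 28.5 zt -19.2  F: x 0.9 y 2.3 up 2.6 moment [-0.31 -0.13 -0.12] rot [179.9  -0.   40.1] t 26.825
sdiff 8.6 51 orange 5
```

```bash
python3 -m crank '[[0,-0.0071,0.0052,0,0,0],[0,0,0,0,0,0]]' >/dev/null
python3 -c "
from h import *
crank();sdiff()"
```

```text
x -6.7 y 21.2 zt -24.7  F: x 1.0 y 3.7 up -0.6 moment [-0.55 -0.46 -0.07] rot [179.9  -0.   40.1] t 27.125
sdiff 9.6 66 orange 7
```

```bash
cat >> h.py <<'E'
def sgrid():
    o,c=cap('scene'); w=c['color'][127:147,282:298].astype(int); r=w[...,2]-w[...,1]
    print('\n'.join(' '.join('%4d'%v for v in q) for q in r[2:16]))
E
python3 -c "
from h import *
sgrid()"
```

```text
-1    1   -1   -2   -2   -2   -2    0   -2    0    0   -1   -1   -1   -3   -2
  -2   -1   -1   -2    0   -1   -3    0   -1   -2   -1    0   -1    0    0    0
  -2   -1   -2   -1   -1   -1   -1   -1   -2   -1   -1   -2   -3   -1   -1   -1
  -2   -1   -3   -1   -1   -2   -1   -1   -2   -1   -1   -2   -2   -1    0   -1
  -2   -1   -2   -2   -1   -2   -2   -1   -2   -2   -3   -3   -1    0   -2    0
  -1   -2   -2   -2   -1   -2   -2   -2   -3   -3   -1   -3   -1   -2    0   -1
   0    0   -2   -1   -2   -2   -2   -3   -2   -3   -2   -2   -2   -2   -2   -2
   1    0   -2   -2   -2   -1   -4   -5   -2   -2   -2   -2   -2   -1   -1   -6
   2   -4   -8   -8    1    1  -11  -14   -3   -1   -2   -2   -1   -1   -2   -7
  -1  -12  -29  -23   10   20  -15  -24   -9    0   -1   -1   -2   -2   -1   -9
  -1  -17  -47  -35   14   42   15  -16  -11   -1    0    0   -1   -1    0   -8
  -1  -12  -47  -43    0   44   44   17   -9    0    2    2    1    0    0   -8
  -4  -13  -41  -52  -22   25   51   39   -1   -2    2    2    2    3    0   -8
 -15  -23  -38  -53  -40   -3   29   29   -7  -13   -2    3    2    2    0   -5
```

The tab is emerging. Two more small steps (9° each), watching the orange signal.

```bash
cat >> h.py <<'E'
def ssum():
    o,c=cap('scene'); w=c['color'][127:150,282:298].astype(int); r=w[...,2]-w[...,1]; print('orange sum',r[r>8].sum(),(r>8).sum(),'max',r.max())
E
python3 -c "
from h import *
ssum()"
python3 -m crank '[[0,-0.006,0.0028,0,0,0],[0,0,0,0,0,0]]' >/dev/null
python3 -c "
from h import *
crank();ssum();sgrid()"
```

```text
orange sum 374 13 max 50
x -6.6 y 14.8 zt -27.8  F: x 1.8 y 4.5 up 0.0 moment [-0.58 -0.57 -0.09] rot [179.9  -0.   40.2] t 27.525
orange sum 353 13 max 48
  -1   -2   -2   -1   -1    0    0    0   -1    0   -2    1    0   -2    3   -1
  -2   -3    0    0   -1    0    0   -1   -1   -2   -1   -1   -4    0    0   -1
  -3   -1   -2   -1   -2   -1   -1   -2   -2   -2    0   -2   -3   -1   -2   -1
  -1   -1   -2   -2   -1   -2    0   -2   -1   -1   -1   -1   -2   -1   -2   -2
  -2   -2   -1   -1   -1   -3   -1   -2    0   -1   -1   -2   -1   -1   -2   -1
  -1   -1   -2   -2   -1   -2   -2   -3   -1   -2   -3   -2   -1   -2    0   -2
  -1    0   -1   -3   -1   -2   -2   -2   -1   -3   -3   -2   -1   -2   -2   -3
   2    0   -2   -3   -2   -2   -4   -4   -2   -2   -2   -2   -3   -2   -1   -4
   1   -5   -9   -8    4    3  -11  -10   -3   -1   -1   -2   -3   -2   -2   -8
  -2  -15  -33  -21   13   23   -8  -14   -4    1   -2   -2   -2   -1    0  -10
  -1  -18  -51  -30   14   37   14   -7   -5    1    1    0    1   -1   -1   -9
  -1  -12  -49  -43    0   37   40   18   -4    0    3    2    1    0   -1   -9
  -2  -15  -45  -52  -21   23   46   32   -3   -2    2    3    2    2    1   -8
 -15  -22  -41  -52  -40   -1   27   23  -12  -20   -1    2    2    1    0   -5
```

The signal has plateaued, so the tab seems to be out. I'll let go of the crank (it stays put), rise, and measure the tab height from the wrist camera.

```bash
python3 -m crank '[[0,0,0,0,0,0],[0,0,0,0,0,0],[0,0,0,0,0,0]]' 40 >/dev/null
python3 -m crank '[[0,0,-0.03,0,0,0],[0,0,-0.05,0,0,0],[0,0,-0.05,0,0,0],[0,-0.008,-0.04,0,0,0],[0,-0.007,-0.03,0,0,0]]' |head -2
python3 -m crank '[[0.02,0,0,0,0,0],[0,0,0,0,0,0]]'|head -3
python3 - <<'E'
from h import *
crank(); ssum()
o,c=cap('wrist','wt1.png'); T=wT(o,c); x=np.array([.766,.643]);y=np.array([-.643,.766]);org=np.array([601.9,-319.6])
np.save('wt1T.npy',T); im=c['color']
print('slot z100',proj(c,np.r_[org-48*x+1*y,100],T))
h=cv2.cvtColor(im[:230],cv2.COLOR_BGR2HSV); m=cv2.inRange(h,(3,110,60),(22,255,255)); n,l,s,ce=cv2.connectedComponentsWithStats(m)
for i in range(1,n):
    if s[i,4]>8: print(s[i],ce[i].round(1))
E
```

```text
time: 28.62
tool_pos: [469.2, -428.1, 246.4]
time: 28.88
tool_pos: [485.6, -413.8, 243.1]
tcp_rot: [-3.139, -0.0, 0.703]
x 14.9 y -1.3 zt 171.1  F: x -0.9 y -0.0 up -0.5 moment [-0.09  0.16 -0.01] rot [-179.9   -0.    40.3] t 28.875
orange sum 354 13 max 47
slot z100 (np.float64(259.30666658444886), np.float64(75.0552013222933))
[398  58   5   6  23] [400.1  60.8]
[247  77  27   2  28] [260.  78.]
```

```bash
python3 -m crank '[[-0.02,0,0.025,0,0,0],[0,0,0.055,0,0,0],[0,0,0,0,0.18,0],[0,0,0,0,0.18,0],[0,0,0,0,0.18,0]]' |head -3
python3 -m crank '[[0,0,0,0,0,0],[0,0,0,0,0,0]]'|head -3
python3 - <<'E'
from h import *
o,c=cap('wrist','wt2.png'); T=wT(o,c); x=np.array([.766,.643]);y=np.array([-.643,.766]);org=np.array([601.9,-319.6])
im=c['color']
for z in (100,106,114): print('slot',z,np.round(proj(c,np.r_[org-48*x+1*y,z],T),1))
h=cv2.cvtColor(im[:250],cv2.COLOR_BGR2HSV); m=cv2.inRange(h,(3,110,60),(22,255,255)); n,l,s,ce=cv2.connectedComponentsWithStats(m)
for i in range(1,n):
    if s[i,4]>8: print(s[i],ce[i].round(1))
u,v=map(int,proj(c,np.r_[org-48*x+1*y,105],T))
for r in range(v-22,v+22): print(r,im[r,u-8:u+9:8].tolist())
E
```

```text
time: 29.6
tool_pos: [469.2, -428.5, 163.7]
tcp_rot: [-3.141, -0.546, 0.7]
time: 29.85
tool_pos: [469.4, -428.1, 163.7]
tcp_rot: [-3.14, -0.537, 0.7]
slot 100 [258.3 108.2]
slot 106 [258.4 104.4]
slot 114 [258.4  99.1]
[312  55   6  12  66] [314.5  60.1]
[243 106  32   6 182] [258.5 108.5]
[398 126   5   5  21] [400. 128.]
[186 243   9   7  42] [189.9 246.5]
[318 243   9   7  49] [322.2 246.5]
83 [[92, 94, 92], [113, 115, 113], [118, 120, 119]]
84 [[119, 123, 121], [119, 122, 120], [120, 122, 120]]
85 [[115, 118, 116], [117, 120, 118], [118, 120, 118]]
86 [[71, 76, 69], [76, 80, 73], [80, 83, 78]]
87 [[72, 91, 57], [71, 91, 56], [68, 83, 54]]
88 [[77, 101, 58], [78, 103, 59], [72, 93, 53]]
89 [[78, 102, 59], [78, 101, 58], [77, 102, 58]]
90 [[78, 103, 59], [78, 101, 58], [77, 102, 58]]
91 [[78, 103, 59], [77, 101, 57], [78, 103, 59]]
92 [[77, 103, 58], [77, 101, 58], [77, 103, 58]]
93 [[78, 103, 59], [76, 100, 57], [78, 103, 58]]
94 [[77, 103, 58], [77, 102, 58], [77, 102, 58]]
95 [[75, 100, 57], [76, 100, 57], [75, 100, 56]]
96 [[58, 74, 46], [61, 78, 46], [60, 77, 46]]
97 [[33, 33,
[... 694 characters left out ...]
[[40, 42, 41], [39, 41, 43], [37, 42, 45]]
113 [[42, 42, 40], [41, 41, 37], [40, 41, 38]]
114 [[42, 42, 39], [40, 41, 38], [40, 41, 37]]
115 [[41, 42, 39], [40, 41, 37], [40, 40, 37]]
116 [[38, 39, 36], [38, 39, 36], [36, 37, 33]]
117 [[35, 35, 32], [34, 34, 31], [33, 34, 30]]
118 [[37, 42, 33], [35, 39, 31], [34, 38, 30]]
119 [[52, 67, 42], [51, 66, 40], [45, 57, 36]]
120 [[73, 96, 56], [72, 95, 54], [51, 67, 39]]
121 [[75, 99, 58], [76, 99, 57], [65, 85, 49]]
122 [[69, 91, 53], [70, 92, 53], [68, 91, 52]]
123 [[64, 84, 49], [64, 85, 49], [64, 85, 49]]
124 [[60, 77, 46], [60, 77, 45], [58, 77, 44]]
125 [[52, 68, 40], [52, 68, 39], [52, 68, 40]]
126 [[45, 58, 37], [45, 58, 36], [43, 56, 34]]
```

The tab's orange face shows ~6.5 px at 0.66 px/mm, about 10 mm proud, so it's clearly out. Closing travel since it first appeared is below the 2 mm stroke, so the nest isn't over-tightened. I'm untilting and retreating upward, then a numeric check that the nest is still against the button.

```bash
python3 -m crank '[[0,0,0,0,-0.18,0],[0,0,0,0,-0.18,0],[0,0,-0.02,0,-0.18,0],[0,0,-0.05,0,0,0],[0.04,0,-0.03,0,0,0]]' |head -3
python3 -m crank '[[0.05,0,0,0,0,0],[0.05,0,0,0,0,0],[0,0,0,0,0,0],[0,0,0,0,0,0]]'
python3 - <<'E'
from h import *
o,c=cap('wrist','wf.png'); T=wT(o,c); x=np.array([.766,.643]);y=np.array([-.643,.766]);org=np.array([601.9,-319.6])
h=cv2.cvtColor(c['color'],cv2.COLOR_BGR2HSV); h[230:]=0
def loc(u,v,z):
    w=atz(c,u,v,z,T); d=w[:2]-org; return np.round([d@x,d@y],1).tolist()
m=cv2.inRange(h,(100,120,30),(125,255,255)); cn=max(cv2.findContours(m,0,2)[0],key=cv2.contourArea); r=cv2.minAreaRect(cn)
print(r,cv2.boundingRect(cn)); print('nest corners z24',[loc(*p,74) for p in cv2.boxPoints(r)],'c',loc(*r[0],74))
m=cv2.inRange(h,(14,110,60),(28,255,255)); n,l,s,ce=cv2.connectedComponentsWithStats(m)
for i in range(1,n):
    if s[i,4]>6: print(s[i],ce[i].round(1),'vice',loc(s[i,0],ce[i,1],61),loc(s[i,0]+s[i,2],ce[i,1],61))
E
```

```text
time: 30.52
tool_pos: [498.3, -404.7, 267.8]
tcp_rot: [3.136, 0.002, 0.701]
time: 31.02
tool_pos: [574.2, -339.4, 264.5]
tcp_rot: [3.14, 0.001, 0.703]
contact_force: [0.5, 0.6, 0.3]
grip_width: 36.7
finger_force: 0.0
((258.845703125, 111.68791961669922), (94.25827026367188, 47.65441131591797), 0.7252243161201477) (212, 88, 95, 49)
nest corners z24 [[9.6, 53.4], [60.4, 50.8], [59.7, -51.0], [8.8, -53.0]] c [35.2, 0.1]
[307 111   6  11  62] [309.5 116. ] vice [30.5, -55.5] [30.5, -62.5]
[377 154   5   5  17] [379.4 156. ] vice [-15.6, -141.8] [-15.5, -147.8]
```

The nest's edge (column 307) meets the button (column 307) directly. Its centre is at y≈0, its far side is at x≈+60 against the far jaw, and the arm is clear. Handing in.

```bash
python3 -c "
from h import *
ssum(); print(bot.close_job())"
```

```text
orange sum 356 13 max 46
the job is handed in; nothing more can be done
None
```

The job is handed in at about 31 s: by my measurements the nest is clamped flat against the end stop, the force tab stands about 10 mm out, and the robot has let go of everything; I never moved the cup, cannula or caliper, but did not re-measure where they stand.

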